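Fit the mixing paddle on the kitchen machine and hold it home

TASK

Lift the round dust cap off the kitchen machine's drive coupling and lay it on the worktop, then take the tool with the two paddle arms (not the one with the disc) out of the stand, turn it until the cross-shaped foot meshes with the slots of the coupling, and slide it fully home against the ejector spring. The spring lifts it again if it is let go, so finish while still holding it pressed fully down; leave the disc tool in the stand and everything else where it is.

Things in the scene. Friction and masses are not known exactly. Their poses are not given: they have to be found in the camera images.
- machine: motor base of a small kitchen machine, a white rounded block 150 x 150 mm, 70 mm high, fixed to the worktop, with a grey round plate (128 mm wide, top at 75 mm) on it and a black knob on its front. Origin: centre of its underside; z up, the front is -x.
- drive: upright coupling amid the machine's top: four square steel dogs (9.5 x 9.5 mm, 16 mm high) on a round black foot, 27 mm over the dogs' outer faces, leaving a cross of two open slots 8 mm wide. Origin: centre of the dogs' top plane, 101 mm above the worktop; x and y run along the slots, z up. Turns about z with 0.1 N m of drag; starts at any angle.
- ejector (a joint): spring pin (7 mm wide, brass) in the centre of the coupling, its top 7 mm below the dogs' top plane. 0 = up, grows in metres as it is pressed down: 0.008 when a tool is fully home (its flange lies on the dogs). The spring pushes up with 4 N at 0 and 8 N at 0.008.
- dust_cap: loose round cream cap, 41 mm wide, 10 mm thick, lying centred on top of the dogs at the start. Origin: centre of its underside.
- stand: fixed wooden block 90 x 220 mm, 30 mm high, with two round holes 33 mm wide, 22 mm deep, 56 mm either side of its middle along its y; each holds one tool, which hangs by its flange on the block's top. Origin: centre of its underside.
- paddle_tool: loose white tool, 0.1 kg; two paddle arms along its x (reach 52 mm, 9 to 37 mm above origin). Origin: on its axis under the round flange (42 mm wide); z up. Below it a cross foot: blades along x and y, 30 x 4.5 mm, 15 mm deep (last 4 mm 27 x 3). Grip: 22 mm square block, faces square to x and y, 64 to 98 mm up. Home = origin meets the coupling's, any quarter turn.
- disc_tool: the other white tool in the stand, same flange, foot and grip, but with one flat round disc 92 mm wide instead of the paddle arms; to be left alone. Origin as for the paddle tool.
- garlic: garlic bulb, 60 mm, bystander. Origin: centre of its underside.
- lemon: lemon, 78 x 55 mm, bystander. Origin: centre of its underside.
- mug: small mug with reddish inside, 62 x 87 mm, 51 mm high, bystander. Origin: underside.
- glass: small glass, 48 mm wide, 61 mm high, bystander. Origin: centre of its underside.
- teaspoon: teaspoon, 130 mm long, bystander. Origin: centre of its underside.
- tin: flat oblong tin, 63 x 105 mm, 25 mm high, bystander. Origin: centre of its underside.
Not all that is in view belongs to the job. What is shaped like the dust_cap but blue, brown or purple is not meant.

How it is judged:
By the outcome, as a careful person would: the job done as asked, in the order asked, and still so for the second after the job is handed in, while the arm keeps its last pose, push and grip.
It also fails if it takes over 54 s, if anything falls off the work surface, if the arm or the gripper's body presses on something with over 40 N, if the wrist force passes 120 N, or if a joint passes its speed limit or range.

ROBOT

A 6-joint arm with a two-finger parallel gripper is mounted at the origin on a cart in front of the work surface, level with it; the furniture and walls round the work are solid. World frame = base frame: x ahead of the robot, y to its left, z up, the work surface at z = 0. Lengths are in m, angles in degrees, forces in N, time in s.
With the tool pointing down it reaches from about 0.25 to 0.725 m from the base axis. Payload 9.7 kg.
Tool frame: the origin (TCP) lies midway between the tips of the shut fingers; the grasp point (between the pads) lies 19 mm behind it (bot.pinch_z is the distance from the TCP to the grasp point, in m); z points along the fingers, y is the line along which they close (so a half turn about z gives the same grasp; the last joint's range is limited). The gripper opens to 85 mm and grips with 20 to 120 N. Pads are 22 mm wide; open, the fingers measure 114 mm over their backs; the gripper's body (76 mm by 85 mm) begins 54 mm behind the grasp point. The pads swing forward as they close: fully open they stand 13 mm farther back than shut.
Start: joints at [-70.932, 4.979, 10.078, 95.1, 0, 90], TCP at [0.18, -0.52, 0.231] pointing down, gripper open.
Joint ranges: [-179.16, 179.16], [-48.56, 103.87], [-65.8, 70.77], [-126.05, 130.52], [-82.76, 87.17], [-180, 180]. Speed limits (degrees/s): [127.2, 127.2, 147.25, 180, 180, 180].

INTERFACE

Orientations are given as [roll, pitch, yaw] about the fixed x, y, z axes, in that order (R = Rz(yaw) Ry(pitch) Rx(roll)).
In Python, from workcell import sensors, camera, ticket, bot gives the robot as it stands.
- The arm moves only by the shell command python3 -m handwheel 'ROWS' [FORCE]. ROWS is a JSON object of lists of equal length, an entry for each row: "gripper": the opening, from -1 (shut) to 1 (fully open); "slide": the shift along the tool's x, y, z in mm, a list of three; "yaw": the turn about the tool's z in rad. A call has 1 to 8 rows; each row shifts and turns the commanded pose from where the row before left it, along the tool's axes as they then stand; what a row does not reach is not made up. A row lasts 1/12 s, in which the tool goes at most 41.7 mm and 7.16 degrees, less where a joint would pass 70% of its speed; a pose out of reach is approached as far as the arm can. A call is refused whole if a number of a shift passes 41.7 or a number of a turn 0.125, either way. A call with a gripper value outside its range is refused whole. The fingers move at their own pace and stop on an object; FORCE is the grip in N (left out, the last holds). Time passes only in rows, so rows that do not move let the fingers close. It gives the time, the measured TCP pose, the force, the opening and the grip force at its end, in the units of the state.
- sensors.get_obs(): the state, without advancing time (a new reading comes with each control period).
- camera(name): name is "scene" or "top"; returns a dict with "img" (384x512x3 uint8, red, green, blue), "fx", "fy", "cx", "cy" (pixels), "R" (3x3) and "t" (3): a world point X has camera coordinates R X + t. Camera axes: x right, y down, z forward; pixel columns grow to the right and rows downward; lengths in m; the calibration is good to about 2 mm. A picture is of the moment at which its call begins. There is no depth.
- ticket.job_done(): hands the job in; it is judged then, once.
The state is a dict: "time": time; "q": joint angles; "qd": joint speeds; "joint_efforts": joint torques, N m; "ee_pos": TCP position; "tcp_rot": TCP orientation; "wrist_force": force on the tool from outside, world axes, zero at the start; "torque": the same for the moment, N m; "opening": finger opening in m; "grasp_force": force on a finger pad.
Only numpy, scipy, OpenCV 4.12 (cv2) and the standard library are available. Lean on these libraries where they do the work, as an engineer would, in place of code of your own. Each camera call takes 0.05 s, during which the arm holds its last target. There are 200 camera calls.

## Working session

There is one attempt and no reset: what is moved stays moved. The work goes in short steps, Python scripts to look and compute and a shell command to move; the robot and the scene stay as the last step left them, time stands still between calls to the robot, and variables do not carry over. Pictures are saved under pics/ and viewed, at most 10 in all, crops included, and the job is handed in when it is done.

```bash
mkdir -p pics; ls; python3 - <<'E'
from workcell import sensors,camera,bot
import cv2,numpy as np
o=sensors.get_obs();print(o,bot.pinch_z)
for n in("scene","top"):
    c=camera(n);np.savez(n+"0.npz",**c);cv2.imwrite(f"pics/{n}0.png",c["img"][...,::-1]);print(n,c["fx"],c["cx"],c["cy"],c["R"],c["t"])
E
```

```text
pics
{'time': 0.0, 'q': array([-7.09313363e+01,  5.01104318e+00,  1.00333169e+01,  9.50999400e+01,
       -1.04366720e-03,  9.00016704e+01]), 'qd': array([0.02529808, 0.05824684, 0.01296002, 0.13933536, 0.05801873,
       0.02725311]), 'joint_efforts': array([ 2.05662240e-03, -5.20398045e+01,  4.64799392e+01,  1.65025686e-02,
        1.79854292e-04,  2.18168464e-05]), 'ee_pos': array([ 0.1796025 , -0.51959583,  0.23057344]), 'tcp_rot': array([-1.79922334e+02,  1.04593058e-03,  1.90669946e+01]), 'wrist_force': array([-0.23773073, -0.26622312, -0.05274928]), 'torque': array([-0.02091807, -0.01164597, -0.00366898]), 'grasp_force': 0.0, 'opening': 0.08560189388747999} 0.0187
scene 493.1223685965752 263.9772333765785 180.82136885761662 [[ 0.49020197 -0.87160528 -0.00250164]
 [-0.67671857 -0.37878318 -0.63132818]
 [ 0.5493214   0.31117122 -0.77551175]] [-0.23943026  0.36983224  1.37347   ]
top 422.90462397198615 258.90423530863933 195.66504805692392 [[-0.0265946  -0.99942057 -0.02124286]
 [-0.99313476  0.02883694 -0.11336566]
 [ 0.11391255  0.01808211 -0.99332621]] [0.02059415 0.47663166 1.29809359]
```

```bash
python3 - <<'E'
import cv2
for n in("scene","top"):
    i=cv2.imread(f"pics/{n}0.png");cv2.imwrite(f"pics/{n}0b.png",cv2.resize(i,(800,600),interpolation=2))
E
```

```text
(no output)
```

View pics/scene0b.png

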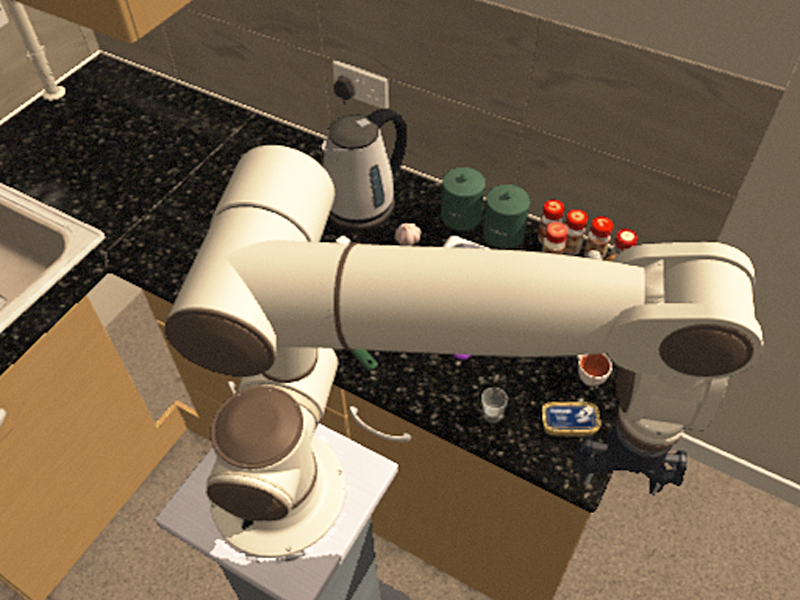

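View pics/top0b.png

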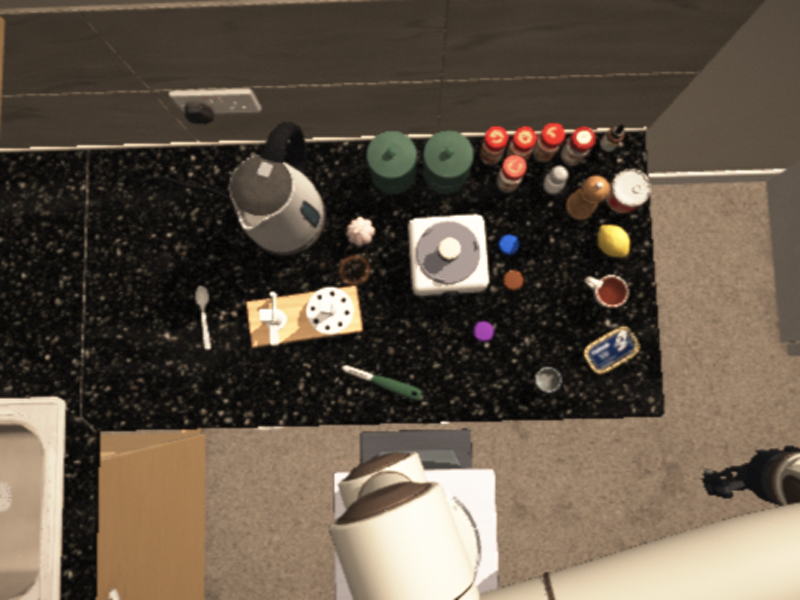

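The top view is clear. On the 800x600 picture the cap is at (450,248) on the machine, the paddle tool is at about (271,317) with its arms vertical in the image, and the disc tool is at (330,310). In the scene view the arm hides all of these. Next I measure them in the top view.

```bash
cat > h.py <<'E'
import numpy as np,cv2
def ray(c,u,v,z):
    """pixel -> world point on plane z"""
    R,t=c["R"],c["t"];C=-R.T@t
    d=R.T@np.array([(u-c["cx"])/c["fx"],(v-c["cy"])/c["fy"],1])
    return C+d*(z-C[2])/d[2]
def proj(c,X):
    p=c["R"]@np.asarray(X)+c["t"];return np.array([c["cx"]+c["fx"]*p[0]/p[2],c["cy"]+c["fy"]*p[1]/p[2]])
E
python3 - <<'E'
from h import *
c=dict(np.load("top0.npz"));im=c["img"]
a=cv2.resize(im[175:230,150:240],(800,489),interpolation=cv2.INTER_CUBIC)
cv2.imwrite("pics/stand.png",a[...,::-1])
hsv=cv2.cvtColor(im,cv2.COLOR_RGB2HSV)
# wood
m=cv2.inRange(hsv,(8,70,110),(25,255,255));m[:170]=0;m[235:]=0;m[:,:140]=0;m[:,250:]=0
m=cv2.morphologyEx(m,cv2.MORPH_CLOSE,np.ones((9,9)))
k=max(cv2.findContours(m,0,2)[0],key=cv2.contourArea)
b=cv2.boxPoints(cv2.minAreaRect(k));P=np.array([ray(c,*p,.03)for p in b]);print("stand",P.round(4),P.mean(0),np.linalg.norm(P-np.roll(P,1,0),axis=1))
# cap
for y in range(150,172,2):print([tuple(im[y,x])and"%3d,%3d,%3d"%tuple(im[y,x]) for x in range(274,302,3)])
w=cv2.inRange(hsv,(0,0,170),(179,70,255));w[:130]=0;w[195:]=0;w[:,:255]=0;w[:,320:]=0
for k in cv2.findContours(w,cv2.RETR_EXTERNAL,2)[0]:
    if cv2.contourArea(k)>60:
        r=cv2.minAreaRect(k);print(r);P=np.array([ray(c,*p,.07)for p in cv2.boxPoints(r)]);print("mach",P.round(4),P.mean(0))
E
```

```text
stand [[0.5    0.3576 0.03  ]
 [0.5323 0.1054 0.03  ]
 [0.4295 0.0913 0.03  ]
 [0.3974 0.3413 0.03  ]] [0.46481837 0.22391757 0.03      ] [0.10386774 0.25430405 0.10375535 0.2520158 ]
['166,149,144', '172,154,148', '175,158,151', '175,158,152', '174,156,150', '174,157,151', '174,158,151', '174,158,150', '176,160,152', '175,159,152']
['172,157,150', '172,155,149', '175,158,151', '177,160,152', '242,232,208', '238,225,199', '175,160,152', '174,159,152', '176,160,153', '175,158,153']
['172,156,149', '172,156,149', '172,156,149', '246,234,205', '254,250,232', '254,251,235', '246,239,215', '174,158,151', '175,158,151', '175,159,153']
['172,155,149', '173,157,150', '179,162,149', '253,248,227', '254,250,231', '254,250,233', '254,251,235', '178,161,153', '173,157,150', '174,158,151']
['172,155,149', '172,156,150', '167,148,128', '253,248,228', '254,249,230', '254,250,231', '254,251,233', '185,167,157', '174,159,152', '175,159,151']
['172,156,149', '166,150,144', '130,114,100', '253,247,225', '253,248,228', '254,249,229', '254,251,233', '183,167,157', '174,157,152', '175,160,152']
['145,130,
[... 298 characters left out ...]
 91, 87', '103, 93, 90', '101, 92, 88', ' 71, 64, 62', ' 72, 64, 53', ' 77, 69, 60', '164,149,143', '174,157,150', '173,157,150', '173,157,151']
['101, 91, 88', '101, 92, 89', '100, 90, 86', '101, 91, 88', '100, 91, 88', '163,148,141', '172,158,151', '174,158,152', '174,158,152', '175,159,152']
['100, 91, 88', '101, 91, 88', '102, 92, 89', '111,101, 96', '166,149,143', '172,156,148', '172,157,150', '173,158,151', '173,156,150', '174,158,152']
((287.0841064453125, 161.26107788085938), (46.430259704589844, 48.02671813964844), 86.18592071533203)
mach [[ 0.6453 -0.0063  0.07  ]
 [ 0.6506 -0.1538  0.07  ]
 [ 0.5066 -0.1574  0.07  ]
 [ 0.5011 -0.0117  0.07  ]] [ 0.57588511 -0.08230435  0.07      ]
```

View pics/stand.png

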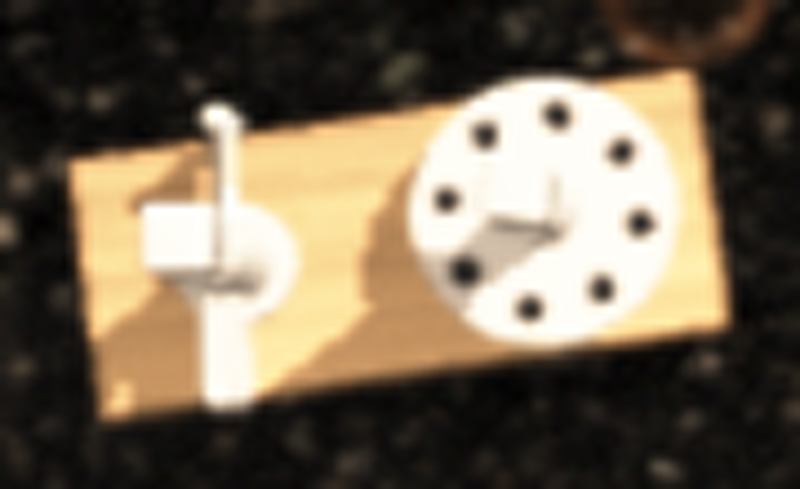

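The crop shows the stand corners at (68,160), (692,68), (732,328) and (100,420). The top of the paddle tool's grip block spans about (143,203) to (218,270), and the arms run from (215,108) to (228,405).

```bash
python3 - <<'E'
from h import *
c=dict(np.load("top0.npz"));im=c["img"];print("C",(-c["R"].T@c["t"]).round(3))
cr=lambda u,v:((u+.5)*90/800-.5+150,(v+.5)*55/489-.5+175)
P=np.array([ray(c,*cr(*p),.03)for p in[(68,160),(692,68),(732,328),(100,420)]]);print(P.round(4),np.linalg.norm(P-np.roll(P,1,0),axis=1).round(4))
ctr=P.mean(0);d=(P[0]+P[3]-P[1]-P[2])[:2];d/=np.linalg.norm(d);print("stand",ctr,np.degrees(np.arctan2(*d[::-1]))-90,"holes",ctr[:2]+.056*d,ctr[:2]-.056*d)
G=np.array([ray(c,*cr(*p),.128)for p in[(143,203),(145,270)]]);print("grip edge",G)
for p,z in[((181,237),.128),((221,108),.053),((228,400),.053),((541,210),.05)]:print(p,ray(c,*cr(*p),z).round(4))
hsv=cv2.cvtColor(im,cv2.COLOR_RGB2HSV)
m=((im.min(2)>172)&(im[...,0]>215)).astype(np.uint8);m[:146]=0;m[171:]=0;m[:,:272]=0;m[:,303:]=0
n,l,s,ce=cv2.connectedComponentsWithStats(m);print(s,ce)
i=1+np.argmax(s[1:,4]);print("cap",ray(c,*ce[i],.107))
for u,v,nm in[(345,370,'knife'),(420,395,'knife'),(484,331,'purple'),(449,295,'machfront'),(362,285,'standtop'),(355,270,'ring')]:print(nm,ray(c,u*.64,v*.64,0).round(3))
E
```

```text
C [ 0.326 -0.017  1.344]
[[0.4959 0.327  0.03  ]
 [0.5222 0.1052 0.03  ]
 [0.4296 0.0928 0.03  ]
 [0.4035 0.3156 0.03  ]] [0.093  0.2233 0.0934 0.2243]
stand [0.46280147 0.21012412 0.03      ] 6.72213269725377 holes [0.45624642 0.26573914] [0.46935651 0.15450909]
grip edge [[0.46830433 0.27666997 0.128     ]
 [0.44628539 0.2760469  0.128     ]]
(181, 237) [0.4568 0.2642 0.128 ]
(221, 108) [0.5096 0.2674 0.053 ]
(228, 400) [0.4079 0.2654 0.053 ]
(541, 210) [0.471  0.1567 0.05  ]
[[     0      0    512    384 196460]
 [   272    146      1      1      1]
 [   300    146      3      3      6]
 [   281    152     14     13    141]] [[255.47545047 191.52562863]
 [272.         146.        ]
 [301.33333333 146.66666667]
 [287.63829787 158.0212766 ]]
cap [ 0.5779043  -0.08244411  0.107     ]
knife [0.352 0.132 0.   ]
knife [ 0.298 -0.019  0.   ]
purple [ 0.424 -0.152  0.   ]
machfront [ 0.5   -0.084  0.   ]
standtop [0.526 0.094 0.   ]
ring [0.557 0.108 0.   ]
```

```bash
python3 -m handwheel '{"gripper":[1,1,1,1,1,1,1,1],"slide":[[0,0,0],[0,0,0],[0,0,0],[20,-20,0],[25,-27,0],[25,-27,0],[25,-27,0],[25,-27,0]],"yaw":[0.111,0.111,0.111,0,0,0,0,0]}' 40
python3 -m handwheel '{"gripper":[1,1,1,1,1,1,1,1],"slide":[[25,-27,0],[25,-27,0],[25,-27,0],[25,-27,0],[25,-27,0],[25,-27,0],[25,-27,0],[25,-27,0]],"yaw":[0,0,0,0,0,0,0,0]}'
python3 -m handwheel '{"gripper":[1,1,1,1,1,1],"slide":[[25,-28,0],[25,-28,0],[20,-25,0],[8,-10,0],[0,0,0],[0,0,0]],"yaw":[0,0,0,0,0,0]}'
```

```text
time: 0.77
ee_pos: [0.3004, -0.3904, 0.2309]
tcp_rot: [-180.0, 0.0, -0.0]
wrist_force: [0.3, -0.1, 0.7]
opening: 0.085
grasp_force: 0.0
time: 1.43
ee_pos: [0.5006, -0.1742, 0.2311]
tcp_rot: [-180.0, 0.0, -0.0]
wrist_force: [-0.1, -1.0, 0.3]
opening: 0.0858
grasp_force: 0.0
time: 1.93
ee_pos: [0.5776, -0.0847, 0.2307]
tcp_rot: [180.0, 0.1, 0.1]
wrist_force: [-0.4, -0.6, 0.1]
opening: 0.0852
grasp_force: 0.0
```

```bash
python3 -m handwheel '{"gripper":[1,1,1,1,1,1,1,1],"slide":[[0,-2,15],[0,0,30],[0,0,30],[0,0,30],[0,0,20],[0,0,12],[0,0,6],[0,0,0]],"yaw":[0,0,0,0,0,0,0,0]}'
python3 -m handwheel '{"gripper":[0,-0.3,-0.3,-0.3,-0.3,-0.3,-0.3,-0.3],"slide":[[0,0,0],[0,0,0],[0,0,0],[0,0,0],[0,0,0],[0,0,0],[0,0,0],[0,0,0]],"yaw":[0,0,0,0,0,0,0,0]}' 30
```

```text
time: 2.6
ee_pos: [0.577, -0.0837, 0.0878]
tcp_rot: [-180.0, 0.1, -0.1]
wrist_force: [0.2, 0.4, 0.3]
opening: 0.085
grasp_force: 0.0
time: 3.27
ee_pos: [0.5784, -0.0822, 0.0897]
tcp_rot: [-179.9, -0.1, 0.0]
wrist_force: [0.4, 4.4, 6.1]
opening: 0.0398
grasp_force: 29.8
```

```bash
python3 -m handwheel '{"gripper":[0.3,0.3,0.3,0.3,0.3,0.3,0.3,0.3],"slide":[[0,0,0],[0,0,0],[0,0,0],[0,0,-4],[0,0,-4],[0,0,0],[0,0,0],[0,0,0]],"yaw":[0,0,0,0,0,0,0,0]}'
python3 -m handwheel '{"gripper":[-0.3,-0.3,-0.3,-0.3,-0.3,-0.3,-0.3],"slide":[[0,0,0],[0,0,0],[0,0,0],[0,0,0],[0,0,0],[0,0,-2],[0,0,-6]],"yaw":[0,0,0,0,0,0,0]}' 30
```

```text
time: 3.93
ee_pos: [0.5778, -0.083, 0.0964]
tcp_rot: [180.0, -0.0, -0.0]
wrist_force: [-0.3, 0.3, -0.4]
opening: 0.0557
grasp_force: 0.0
time: 4.52
ee_pos: [0.5772, -0.083, 0.1033]
tcp_rot: [180.0, 0.1, -0.0]
wrist_force: [-1.0, -0.3, -0.1]
opening: 0.0396
grasp_force: 30.2
```

```bash
python3 -m handwheel '{"gripper":[-0.3,-0.3,-0.3,-0.3,-0.3,-0.3,-0.3,-0.3],"slide":[[0,0,-20],[0,0,-25],[-15,-5,-5],[-28,-9,0],[-30,-10,0],[-30,-10,0],[-30,-10,0],[-25,-8,0]],"yaw":[0,0,0,0,0,0,0,0]}'
python3 -m handwheel '{"gripper":[-0.3,-0.3,-0.3,-0.3,-0.3,-0.3,-0.3,-0.3],"slide":[[0,0,20],[0,0,30],[0,0,30],[0,0,30],[0,0,20],[0,0,8],[0,0,5],[0,0,0]],"yaw":[0,0,0,0,0,0,0,0]}'
```

```text
time: 5.18
ee_pos: [0.418, -0.0309, 0.1546]
tcp_rot: [179.9, -0.0, -0.0]
wrist_force: [-0.1, 0.2, 0.8]
opening: 0.0392
grasp_force: 30.3
time: 5.85
ee_pos: [0.4199, -0.0311, 0.0115]
tcp_rot: [180.0, 0.0, -0.0]
wrist_force: [0.3, -0.2, 0.1]
opening: 0.0393
grasp_force: 30.3
```

```bash
python3 -m handwheel '{"gripper":[-0.3,-0.3,-0.3,-0.3],"slide":[[0,0,4],[0,0,4],[0,0,2],[0,0,0]],"yaw":[0,0,0,0]}'
python3 -m handwheel '{"gripper":[-0.3,-0.3,-0.3],"slide":[[0,0,2],[0,0,1],[0,0,0]],"yaw":[0,0,0]}'
```

```text
time: 6.18
ee_pos: [0.4199, -0.0309, 0.0013]
tcp_rot: [180.0, -0.0, -0.0]
wrist_force: [-0.8, 0.7, 0.2]
opening: 0.0395
grasp_force: 30.3
time: 6.43
ee_pos: [0.42, -0.0309, -0.0013]
tcp_rot: [180.0, -0.0, -0.0]
wrist_force: [-1.0, -0.6, 3.3]
opening: 0.0392
grasp_force: 32.3
```

```bash
python3 -m handwheel '{"gripper":[0.6,1,1,1,1,1,1,1],"slide":[[0,0,0],[0,0,0],[0,0,-5],[0,0,-25],[0,0,-40],[0,0,-40],[0,0,-40],[0,0,-40]],"yaw":[0,0,0,0,0,0,0,0]}'
python3 -m handwheel '{"gripper":[1,1,1,1,1,1,1,1],"slide":[[4,-30,-20],[5,-39,0],[5,-39,0],[5,-39,0],[5,-39,0],[5,-39,0],[5,-39,0],[2,-20,0]],"yaw":[0,0,0,0,0,0,0,0]}'
python3 -m handwheel '{"gripper":[1,1,1],"slide":[[1,-12,0],[0,0,0],[0,0,0]],"yaw":[0,0,0]}'
python3 - <<'E'
from workcell import camera
from h import *
a=[]
for n in("scene","top"):
    c=camera(n);np.savez(n+"1.npz",**c);a.append(c["img"])
cv2.imwrite("pics/both1.png",cv2.resize(np.hstack([a[0][60:340,180:460],a[1][90:370,90:370]]),(800,400),interpolation=2)[...,::-1])
E
```

```text
time: 7.1
ee_pos: [0.4193, -0.0308, 0.1906]
tcp_rot: [180.0, -0.0, -0.0]
wrist_force: [2.0, -0.2, 0.7]
opening: 0.0852
grasp_force: 0.0
time: 7.77
ee_pos: [0.4509, 0.1135, 0.2204]
tcp_rot: [-173.8, 0.1, 10.4]
wrist_force: [0.8, -0.4, 0.8]
opening: 0.0855
grasp_force: 0.0
time: 8.02
ee_pos: [0.4506, 0.1173, 0.2214]
tcp_rot: [-173.6, 0.1, 10.7]
wrist_force: [-0.1, -0.5, 0.6]
opening: 0.0856
grasp_force: 0.0
```

View pics/both1.png

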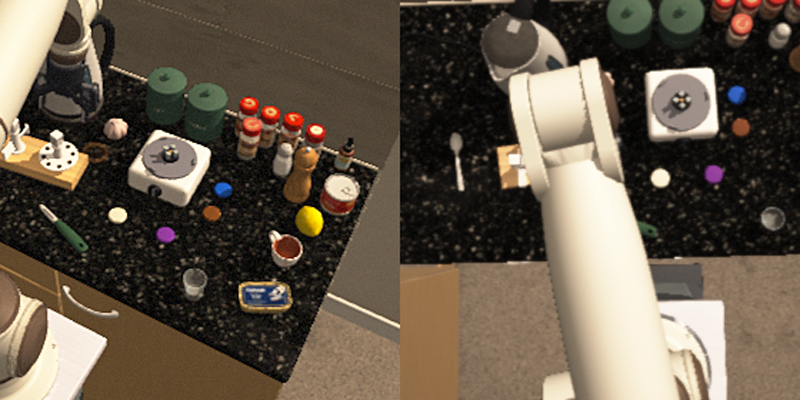

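The cap is off and lying on the worktop at (118,214) in the scene half, and the coupling is visible. The arm has stopped short, at y=0.117 and tilted, so I check the joints.

```bash
python3 - <<'E'
from workcell import sensors,bot
from h import *
o=sensors.get_obs();print(o["time"],o["q"].round(1),o["ee_pos"],o["tcp_rot"],[x for x in dir(bot) if x[0]!='_'])
a=[]
for n,s in(("scene",(slice(145,195),slice(270,335))),("top",(slice(135,190),slice(255,320)))):
    c=np.load(n+"1.npz")["img"][s];a.append(cv2.resize(c,(390,330),interpolation=2))
cv2.imwrite("pics/drive1.png",np.hstack(a)[...,::-1])
E
```

```text
8.1167 [ 10.7  -6.8  -2.9  94.    6.4 179.9] [0.45055603 0.11703793 0.22133598] [-1.73612261e+02  8.19771850e-02  1.07122706e+01] ['PlanningError', 'pinch_z']
```

View pics/drive1.png

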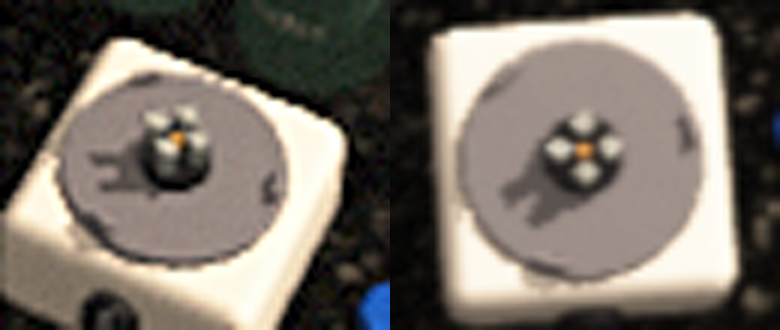

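The coupling's dogs form a diamond: in the right half, top (583,122), left (558,147), right (609,147) and bottom (585,173). So the slots lie near 45°. Joint 6 hit its 180° stop. I turn toward yaw 90 and see whether the tool levels out.

```bash
python3 -m handwheel '{"gripper":[1,1,1,1,1,1],"slide":[[0,0,0],[0,0,0],[0,0,0],[0,0,0],[0,0,0],[0,0,0]],"yaw":[-0.12,-0.12,-0.12,-0.12,-0.12,0]}'
python3 - <<'E'
from workcell import sensors
from h import *
o=sensors.get_obs();print(o["q"].round(1),o["tcp_rot"])
c=dict(np.load("top1.npz"));f=lambda u,v:ray(c,(u-390+.5)/6-.5+255,(v+.5)/6-.5+135,.101)[:2]
D=np.array([f(*p)for p in[(583,122),(558,147),(585,173),(609,147)]]);print(D.round(4),D.mean(0))
for a,b in((0,2),(1,3)):d=D[a]-D[b];print(np.linalg.norm(d),np.degrees(np.arctan2(d[1],d[0])))
c=dict(np.load("scene1.npz"));f=lambda u,v:ray(c,(u+.5)/6-.5+270,(v+.5)/330*50-.5+145,.094)[:2];print("pin scene",f(178,139))
E
```

```text
time: 8.62
ee_pos: [0.4506, 0.117, 0.2213]
tcp_rot: [-174.7, -3.6, 45.2]
wrist_force: [-0.7, 0.3, 0.4]
opening: 0.0855
grasp_force: 0.0
[ 10.6  -6.8  -2.9  94.    6.4 145.2] [-174.68915488   -3.57047624   45.22955891]
[[ 0.5886 -0.0804]
 [ 0.5764 -0.0676]
 [ 0.5628 -0.0806]
 [ 0.5756 -0.0929]] [ 0.57585721 -0.08037337]
0.025797386955185055 0.25284345686778165
0.025333430910168334 88.2290947063139
pin scene [ 0.57674463 -0.08125971]
```

The commanded pose kept the 6.4° tilt that joint 6's upper stop caused. At the opposite stop the effect mirrors, so I go there to undo it.

```bash
Z='x'
python3 -m handwheel '{"gripper":[1,1,1,1,1,1,1,1],"slide":[[0,0,0],[0,0,0],[0,0,0],[0,0,0],[0,0,0],[0,0,0],[0,0,0],[0,0,0]],"yaw":[-0.125,-0.125,-0.125,-0.125,-0.125,-0.125,-0.125,-0.125]}' >/dev/null
python3 -m handwheel '{"gripper":[1,1,1,1,1,1,1,1],"slide":[[0,0,0],[0,0,0],[0,0,0],[0,0,0],[0,0,0],[0,0,0],[0,0,0],[0,0,0]],"yaw":[-0.125,-0.125,-0.125,-0.125,-0.125,-0.125,-0.125,-0.125]}' >/dev/null
python3 -m handwheel '{"gripper":[1,1,1,1,1,1,1,1],"slide":[[0,0,0],[0,0,0],[0,0,0],[0,0,0],[0,0,0],[0,0,0],[0,0,0],[0,0,0]],"yaw":[-0.125,-0.125,-0.125,-0.125,-0.125,-0.125,-0.125,-0.125]}' >/dev/null
python3 -m handwheel '{"gripper":[1,1,1,1,1,1,1,1],"slide":[[0,0,0],[0,0,0],[0,0,0],[0,0,0],[0,0,0],[0,0,0],[0,0,0],[0,0,0]],"yaw":[-0.125,-0.125,-0.125,-0.125,-0.125,-0.125,-0.125,-0.125]}' >/dev/null
python3 -m handwheel '{"gripper":[1,1,1,1,1,1,1,1],"slide":[[0,0,0],[0,0,0],[0,0,0],[0,0,0],[0,0,0],[0,0,0],[0,0,0],[0,0,0]],"yaw":[-0.125,-0.125,-0.125,-0.125,-0.125,-0.125,-0.125,-0.125]}'
python3 -m handwheel '{"gripper":[1,1,1,1,1,1,1,1],"slide":[[0,0,0],[0,0,0],[0,0,0],[0,0,0],[0,0,0],[0,0,0],[0,0,0],[0,0,0]],"yaw":[-0.125,-0.125,-0.125,-0.125,-0.125,-0.04,-0.04,0]}'
python3 -c "
from workcell import sensors;o=sensors.get_obs();print(o['q'].round(2))"
```

```text
time: 11.95
ee_pos: [0.4506, 0.1172, 0.2213]
tcp_rot: [-175.1, 4.1, -28.2]
wrist_force: [-0.4, -0.5, -1.1]
opening: 0.0856
grasp_force: 0.0
time: 12.62
ee_pos: [0.4493, 0.1239, 0.2214]
tcp_rot: [-173.9, -0.1, 11.4]
wrist_force: [-0.2, -0.6, 0.2]
opening: 0.0855
grasp_force: 0.0
[  11.66   -6.92   -2.94   93.89    6.14 -179.76]
```

```bash
python3 -m handwheel '{"gripper":[1,1,1,1],"slide":[[0,0,0],[0,0,0],[0,0,0],[0,0,0]],"yaw":[-0.08,-0.08,-0.08,0]}'
python3 -c "
from workcell import sensors;o=sensors.get_obs();print(o['q'].round(2))"
```

```text
time: 12.95
ee_pos: [0.4301, 0.184, 0.2214]
tcp_rot: [-176.6, -1.3, 20.8]
wrist_force: [-0.0, 0.1, 0.4]
opening: 0.0855
grasp_force: 0.0
[  21.07   -7.83   -3.65   92.86    3.43 -179.72]
```

```bash
python3 -m handwheel '{"gripper":[1,1,1,1],"slide":[[0,0,0],[0,0,0],[0,0,0],[0,0,0]],"yaw":[-0.09,-0.09,-0.09,0]}'
python3 -c "
from workcell import sensors;o=sensors.get_obs();print(o['q'].round(2))"
```

```text
time: 13.28
ee_pos: [0.3978, 0.2446, 0.2213]
tcp_rot: [-179.8, -1.9, 31.2]
wrist_force: [0.3, -1.1, 0.5]
opening: 0.0853
grasp_force: 0.0
[  31.47   -8.45   -4.16   92.41    0.19 -179.75]
```

That leaves about 1.9° of lean along heading 31°. The same trick with the base heading near -59° removes it, so I move there.

```bash
python3 -m handwheel '{"gripper":[1,1,1,1,1,1,1],"slide":[[0,0,0],[0,0,0],[0,0,0],[0,0,0],[0,0,0],[0,0,0],[0,0,0]],"yaw":[0.125,0.125,0.125,0.125,0.125,0.125,0.125]}' >/dev/null
python3 -m handwheel '{"gripper":[1,1,1,1,1,1,1],"slide":[[0,0,0],[0,0,0],[0,0,0],[0,0,0],[0,0,0],[0,0,0],[0,0,0]],"yaw":[0.125,0.125,0.125,0.125,0.125,0.125,0.125]}'
python3 -m handwheel '{"gripper":[1,1,1,1,1,1,1,1],"slide":[[16,11,0],[30,21,0],[30,21,0],[30,21,0],[30,21,0],[30,21,0],[30,21,0],[30,21,0]],"yaw":[0,0,0,0,0,0,0,0]}'
python3 -m handwheel '{"gripper":[1,1,1,1,1,1,1,1],"slide":[[30,21,0],[30,21,0],[30,21,0],[30,21,0],[30,21,0],[30,21,0],[30,21,0],[30,21,0]],"yaw":[0,0,0,0,0,0,0,0]}'
python3 -m handwheel '{"gripper":[1,1,1,1],"slide":[[30,21,0],[30,21,0],[15,11,0],[0,0,0]],"yaw":[0,0,0,0]}'
python3 -c "
from workcell import sensors;o=sensors.get_obs();print(o['q'].round(2))"
```

```text
time: 14.45
ee_pos: [0.3995, 0.2418, 0.2212]
tcp_rot: [-178.2, 0.5, -69.8]
wrist_force: [0.1, 0.2, 0.6]
opening: 0.0855
grasp_force: 0.0
time: 15.12
ee_pos: [0.3311, -0.0267, 0.2143]
tcp_rot: [-178.2, 0.5, -69.4]
wrist_force: [1.0, 0.0, 0.6]
opening: 0.0857
grasp_force: 0.0
time: 15.78
ee_pos: [0.2589, -0.311, 0.2068]
tcp_rot: [-178.2, 0.5, -69.5]
wrist_force: [1.6, 0.9, 0.5]
opening: 0.0853
grasp_force: 0.0
time: 16.12
ee_pos: [0.2357, -0.4009, 0.2032]
tcp_rot: [-178.2, 0.6, -69.6]
wrist_force: [-0.7, -0.0, -0.4]
opening: 0.0855
grasp_force: 0.0
[ -60.67   -6.8    -4.69   92.43    1.83 -171.07]
```

```bash
python3 -m handwheel '{"gripper":[1,1,1,1,1],"slide":[[0,0,0],[0,0,0],[0,0,0],[0,0,0],[0,0,0]],"yaw":[-0.12,-0.04,-0.07,-0.07,0]}'
python3 -c "
from workcell import sensors;o=sensors.get_obs();print(o['q'].round(2))"
```

```text
time: 16.53
ee_pos: [0.2697, -0.3758, 0.2045]
tcp_rot: [-179.7, 0.0, -54.7]
wrist_force: [0.3, 0.3, -0.9]
opening: 0.0851
grasp_force: 0.0
[ -54.51   -7.39   -5.06   92.38    0.28 -179.78]
```

```bash
python3 -m handwheel '{"gripper":[1,1,1,1,1,1],"slide":[[0,0,0],[0,0,0],[0,0,0],[0,0,0],[0,0,0],[-16,-5,0]],"yaw":[0.12,0.12,0.12,0.12,0.12,0]}'
python3 -m handwheel '{"gripper":[1,1,1,1,1,1,1,1],"slide":[[-36,-11,0],[-36,-11,0],[-36,-11,0],[-36,-11,0],[-36,-11,0],[-36,-11,0],[-36,-11,0],[-36,-11,0]],"yaw":[0,0,0,0,0,0,0,0]}'
python3 -m handwheel '{"gripper":[1,1,1,1,1,1,1,1],"slide":[[-36,-11,0],[-36,-11,0],[-36,-11,0],[-36,-11,0],[-36,-11,0],[-36,-11,0],[-36,-11,0],[-36,-11,0]],"yaw":[0,0,0,0,0,0,0,0]}'
python3 -m handwheel '{"gripper":[1,1,1,1],"slide":[[-30,-10,0],[-13,-5,0],[0,0,0],[0,0,0]],"yaw":[0,0,0,0]}'
python3 -c "
from workcell import sensors;o=sensors.get_obs();print(o['q'].round(2),o['ee_pos'])"
```

```text
time: 17.03
ee_pos: [0.2725, -0.3621, 0.2041]
tcp_rot: [-179.8, 0.2, -89.9]
wrist_force: [1.3, 0.1, 0.4]
opening: 0.0856
grasp_force: 0.0
time: 17.7
ee_pos: [0.3566, -0.0702, 0.206]
tcp_rot: [-179.7, 0.2, -89.4]
wrist_force: [1.9, -1.3, 0.5]
opening: 0.0854
grasp_force: 0.0
time: 18.37
ee_pos: [0.4406, 0.2191, 0.2073]
tcp_rot: [-179.8, 0.2, -89.3]
wrist_force: [1.7, -1.8, -0.3]
opening: 0.0855
grasp_force: 0.0
time: 18.7
ee_pos: [0.4548, 0.2607, 0.2069]
tcp_rot: [-179.9, 0.2, -89.2]
wrist_force: [0.6, -0.9, -0.5]
opening: 0.0853
grasp_force: 0.0
[ 2.978e+01  7.800e-01  2.990e+00  9.201e+01  8.000e-02 -6.101e+01] [0.45481277 0.26070084 0.20687074]
```

```bash
python3 -m handwheel '{"gripper":[1,1,1,1,1,1],"slide":[[-4.5,-2,15],[0,0,30],[0,0,30],[0,0,25],[0,0,13],[0,0,0]],"yaw":[0,0,0,0,0,0]}'
python3 -m handwheel '{"gripper":[0,-1,-1,-1,-1,-1,-1,-1],"slide":[[0,0,0],[0,0,0],[0,0,0],[0,0,0],[0,0,0],[0,0,0],[0,0,0],[0,0,0]],"yaw":[0,0,0,0,0,0,0,0]}' 60
python3 -m handwheel '{"gripper":[-1,-1,-1,-1,-1],"slide":[[0,0,0],[0,0,0],[0,0,0],[0,0,-1],[0,0,0]],"yaw":[0,0,0,0,0]}'
```

```text
time: 19.2
ee_pos: [0.4558, 0.2633, 0.0914]
tcp_rot: [180.0, 0.1, -89.3]
wrist_force: [-1.0, 0.3, -0.1]
opening: 0.0855
grasp_force: 0.0
time: 19.87
ee_pos: [0.4578, 0.2658, 0.0952]
tcp_rot: [-179.7, 0.2, -89.2]
wrist_force: [0.6, -0.3, 6.5]
opening: 0.0216
grasp_force: 59.1
time: 20.28
ee_pos: [0.4574, 0.2656, 0.0953]
tcp_rot: [-179.8, 0.2, -89.2]
wrist_force: [-0.2, -0.7, -0.9]
opening: 0.0208
grasp_force: 58.6
```

```bash
python3 -m handwheel '{"gripper":[-1,-1,-1,-1,-1,-1,-1,-1],"slide":[[0,0,-15],[0,0,-30],[0,0,-35],[0,0,-35],[15,-5,-20],[32,-11,0],[38,-12,0],[38,-12,0]],"yaw":[0,0,0,0,0,0,0,0]}'
python3 -m handwheel '{"gripper":[-1,-1,-1,-1,-1,-1,-1,-1],"slide":[[38,-12,0],[38,-12,0],[38,-12,0],[38,-12,0],[37,-12,0],[24,-8,0],[12,-4,0],[0,0,0]],"yaw":[0,0,0,0,0,0,0,0]}'
python3 -m handwheel '{"gripper":[-1,-1,-1,-1,-1,-1,-1,-1],"slide":[[0,0,0],[0,0,0],[0,0,0],[0,0,0],[0,0,0],[0,0,0],[0,0,0],[0,0,0]],"yaw":[-0.108,-0.108,-0.108,-0.108,-0.108,-0.108,-0.108,0]}'
python3 - <<'E'
from workcell import camera,sensors
from h import *
o=sensors.get_obs();print(o["q"].round(1),o["ee_pos"].round(4))
a=[]
for n in("scene","top"):
    c=camera(n);np.savez(n+"2.npz",**c);a.append(c["img"])
u=proj(np.load("scene2.npz"),[.576,-.081,.15]).astype(int);print(u)
A=a[0][u[1]-45:u[1]+55,u[0]-50:u[0]+50];B=a[1][90:290,180:380]
cv2.imwrite("pics/over2.png",np.hstack([cv2.resize(A,(500,500),interpolation=2),cv2.resize(B,(300,500),interpolation=2)])[...,::-1])
E
```

```text
time: 20.95
ee_pos: [0.499, 0.1418, 0.23]
tcp_rot: [-179.8, 0.2, -89.0]
wrist_force: [1.1, -0.2, -1.3]
opening: 0.0209
grasp_force: 59.3
time: 21.62
ee_pos: [0.5744, -0.0835, 0.2283]
tcp_rot: [-179.9, 0.2, -89.3]
wrist_force: [0.4, 0.1, -0.5]
opening: 0.021
grasp_force: 59.2
time: 22.28
ee_pos: [0.5738, -0.0798, 0.2294]
tcp_rot: [-179.7, 0.0, -45.5]
wrist_force: [-0.2, 0.2, -0.6]
opening: 0.0212
grasp_force: 59.2
[  -8.     8.9   14.2   95.1    0.2 -142.5] [ 0.5738 -0.0798  0.2294]
[300 154]
```

View pics/over2.png

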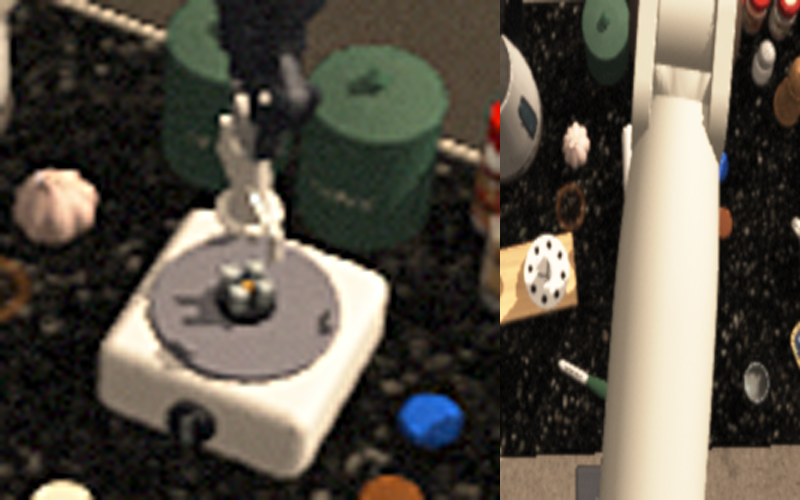

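In the left crop the tool hangs over the coupling. Its flange is near (248,208), the near paddle tip near (272,245) and the brass pin at (248,287). The disc tool is still in the stand. I compare these with their expected projections.

```bash
python3 - <<'E'
from h import *
c=dict(np.load("scene2.npz"));k=lambda X:((proj(c,X)-[250,109]+.5)*5-.5).round(1)
T=np.array([.5738,-.0798])
for z in(.160,.164,.168):print(z,"flange",k([*T,z+.002]))
for s in(1,-1):
    for th in(44.5,-45.5):
        d=s*.052*np.array([np.cos(np.radians(th)),np.sin(np.radians(th))]);print(s,th,k([*(T+d),.164+.009]),k([*(T+d),.164+.037]))
print("pin",k([.5765,-.081,.094]),"dx,dy per mm",(k([.5838,-.0798,.166])-k([.5738,-.0798,.166]))/10,(k([.5738,-.0698,.166])-k([.5738,-.0798,.166]))/10)
im=c["img"][109:209,250:350]
m=((im.min(2)>150)&(im[...,0]>175)).astype(np.uint8)
cv2.imwrite("pics/m2.png",cv2.resize(np.hstack([im[10:65,35:70],np.repeat(m[10:65,35:70,None]*255,3,2)]),(760,600),interpolation=0)[...,::-1])
E
```

```text
0.16 flange [249.8 216. ]
0.164 flange [250.1 211.7]
0.168 flange [250.5 207.3]
1 44.5 [225.7 145.8] [227.7 114.4]
1 -45.5 [330.2 187.9] [333.8 156.6]
-1 44.5 [276.9 264.7] [279.8 233.8]
-1 -45.5 [170.4 220.3] [171.7 189.2]
pin [247.7 285.3] dx,dy per mm [ 0.73 -1.03] [-1.43 -0.58]
```

View pics/m2.png

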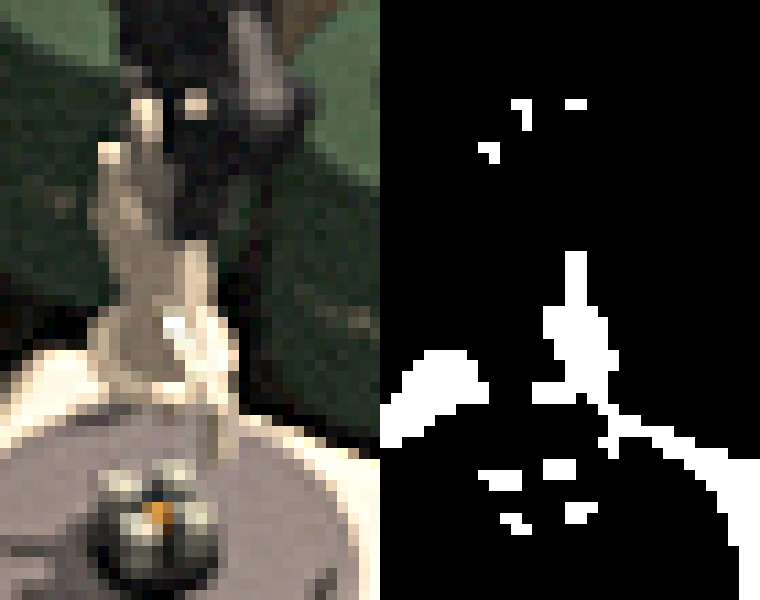

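Projection and image agree: the yaw fits, and the axis is within about 2 mm. I go down with a small correction.

```bash
python3 -m handwheel '{"gripper":[-1,-1,-1,-1,-1,-1,-1],"slide":[[3,-1,5],[0,0,15],[0,0,15],[0,0,6],[0,0,3],[0,0,2],[0,0,0]],"yaw":[0,0,0,0,0,0,0]}' 80
python3 -m handwheel '{"gripper":[-1,-1,-1],"slide":[[0,0,2],[0,0,2],[0,0,0]],"yaw":[0,0,0]}'
python3 -m handwheel '{"gripper":[-1,-1,-1],"slide":[[0,0,2],[0,0,0],[0,0,0]],"yaw":[0,0,0]}'
```

```text
time: 22.97
ee_pos: [0.5771, -0.0825, 0.1836]
tcp_rot: [-179.7, 0.0, -45.9]
wrist_force: [-0.8, 1.2, -1.3]
opening: 0.0211
grasp_force: 81.6
time: 23.22
ee_pos: [0.5771, -0.0825, 0.1794]
tcp_rot: [-179.7, 0.0, -45.9]
wrist_force: [0.3, -0.1, -1.5]
opening: 0.0208
grasp_force: 81.6
time: 23.47
ee_pos: [0.577, -0.0825, 0.1774]
tcp_rot: [-179.7, 0.0, -45.9]
wrist_force: [0.5, 0.0, -1.2]
opening: 0.0209
grasp_force: 81.6
```

```bash
python3 -m handwheel '{"gripper":[-1,-1,-1],"slide":[[0,0,2],[0,0,1],[0,0,0]],"yaw":[0,0,0]}'
python3 -m handwheel '{"gripper":[-1,-1,-1],"slide":[[0,0,2],[0,0,1],[0,0,0]],"yaw":[0,0,0]}'
python3 -m handwheel '{"gripper":[-1,-1,-1],"slide":[[0,0,2],[0,0,0],[0,0,0]],"yaw":[0,0,0]}'
```

```text
time: 23.72
ee_pos: [0.5771, -0.0825, 0.1743]
tcp_rot: [-179.7, 0.0, -45.8]
wrist_force: [-0.3, 0.5, -1.4]
opening: 0.0213
grasp_force: 81.9
time: 23.97
ee_pos: [0.5772, -0.0825, 0.1717]
tcp_rot: [-179.7, -0.0, -45.8]
wrist_force: [-0.7, -0.1, 4.0]
opening: 0.0207
grasp_force: 82.3
time: 24.22
ee_pos: [0.5772, -0.0825, 0.1696]
tcp_rot: [-179.7, -0.0, -45.8]
wrist_force: [-0.2, 0.0, 4.6]
opening: 0.0204
grasp_force: 82.5
```

```bash
python3 -m handwheel '{"gripper":[-1,-1,-1],"slide":[[0,0,2],[0,0,1],[0,0,0]],"yaw":[0,0,0]}'
python3 -m handwheel '{"gripper":[-1,-1,-1],"slide":[[0,0,1],[0,0,1],[0,0,0]],"yaw":[0,0,0]}'
python3 -m handwheel '{"gripper":[-1,-1,-1],"slide":[[0,0,1],[0,0,0],[0,0,0]],"yaw":[0,0,0]}'
```

```text
time: 24.47
ee_pos: [0.5772, -0.0825, 0.1666]
tcp_rot: [-179.7, -0.0, -45.8]
wrist_force: [-0.9, -0.5, 6.1]
opening: 0.0208
grasp_force: 82.6
time: 24.72
ee_pos: [0.5773, -0.0825, 0.1661]
tcp_rot: [-179.6, -0.1, -45.8]
wrist_force: [-3.4, 0.1, 15.3]
opening: 0.0211
grasp_force: 83.9
time: 24.97
ee_pos: [0.5774, -0.0826, 0.1661]
tcp_rot: [-179.6, -0.1, -45.9]
wrist_force: [-4.1, 0.5, 19.9]
opening: 0.0208
grasp_force: 84.8
```

```bash
python3 -m handwheel '{"gripper":[-1,-1,-1,-1,-1,-1],"slide":[[0,0,1],[0,0,0],[0,0,0],[0,0,0],[0,0,0],[0,0,0]],"yaw":[0,0,0,0,0,0]}'
python3 - <<'E'
from workcell import camera
from h import *
c=camera("scene");A=c["img"][109:209,250:350]
cv2.imwrite("pics/end.png",cv2.resize(A,(600,600),interpolation=2)[...,::-1])
E
```

```text
time: 25.47
ee_pos: [0.5775, -0.0826, 0.1661]
tcp_rot: [-179.6, -0.2, -45.9]
wrist_force: [-6.9, 0.5, 24.4]
opening: 0.0211
grasp_force: 85.6
```

View pics/end.png

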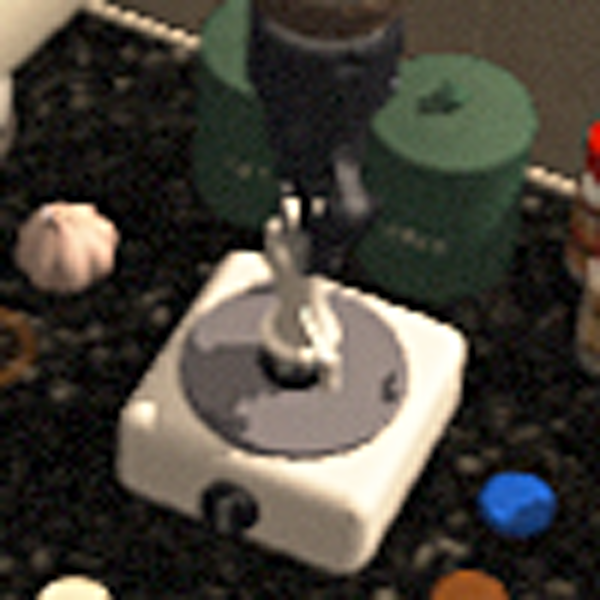

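The flange, at about (295,355), lies flat on the coupling with no dogs showing. The stop height matches the home height, and the tool is held down with 24 N.

```bash
python3 -c "
from workcell import ticket;print(ticket.job_done())"
```

```text
the job is handed in; nothing more can be done
None
```

I handed the job in at about 25.5 s: the dust cap is on the worktop, and the paddle tool is meshed in the coupling, held against a hard stop at the expected home height with about 24 N; the disc tool is still in the stand, and no verdict came back.

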